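# Nip a book square in the cam clamp

## Task

Set the brown-black book up for its glue to dry: first move the eraser off the wooden clamping board onto the table, then slide the book along the board until its far end is against the far stop. Next swing the red cam lever clockwise just far enough that the pad holds the book against the side fence with the gauge pointer over the green band, never well into the red. Finally set the grey weight gently upright on the middle of the book's cover, and leave the paste pot, the bottle and the yellow tin alone.

Things in the scene. Friction and masses are not known exactly. Their poses are not given: they have to be found in the camera images.
- jig: Fixed wooden clamping board, 8 mm thick, on the table. Origin on its underside, right under the origin of a book that is home; x along the board away from the robot, y across it to the left, z up. It spans x -165 to +110, y -82 to +75 mm, plus a tongue (x -39 to +39) out to y +180 mm under the cam clamp. Near end open; left side open but for the clamp.
- side_fence (a point): Middle of the fence along the right of the board, at its top inner edge. Its face is at jig y = -56 mm, from x -145 to +105 mm; top 30 mm above the table.
- far_stop (a point): Middle of the stop across the far end of the board, at its top inner edge. Its face is at jig x = +89 mm, from y -58 to +67 mm; top 30 mm above the table.
- book: Loose brown-black book lying flat on the board, 178 mm along its x, 118 mm along its y (y -56 to +62 mm about the origin), 26 mm thick, 0.32 kg. Origin on its underside, x = 0 in mid length. It starts 50 to 62 mm short of the far stop, a few mm off the fence, nearly parallel to it. Home, its origin is 8 mm above the jig's, axes parallel.
- book_mid (a point): Middle of the book's top cover.
- eraser: Loose blue and white eraser, 21 mm (x) by 46 mm (y) by 13 mm high, lying on the board between the book and the far stop, its length across the board. Origin at the middle of its underside. The left side of the board there is open, so it can be swept off to the left (+y of the jig) or picked.
- eraser_mid (a point): Centre of the eraser: 6.5 mm above what it lies on.
- weight: Loose grey turned paper weight, 0.27 to 0.5 kg: round body 48 mm across and 29 mm high, knob 18 mm across on top, 46 mm high in all. Origin at the middle of its foot, z up. Stands on the table to the right of the board.
- cam_lever (a joint): Angle of the red lever about its upright pivot, 0 (open) to 2.5 rad, growing clockwise from above; starts at 0 to 0.15. At 0 the arm points along jig (-0.966, +0.259), towards the robot; it sweeps through the left (+y) to the far side. Stiff (4 to 7 N at the knob), stays where left. Its eccentric drives jaw and pad 12 mm per rad towards the fence.
- lever_knob (a point): On the axis of the upright round handle at the end of the lever arm, 85 mm from the pivot; the handle is 17 mm thick and stands from 40 to 86 mm above the table, this point at 63 mm. It can be pushed from the side by closed fingers.
- cam_pivot (a point): On the lever's pivot axis, 48 mm above the table, over the tongue left of the board; the hub there is 26 mm across, its top 48 mm above the table. The clamp is set nearer to or farther from the fence from one start to the next.
- pad_face (a point): Centre of the black pressing face of the pad (60 mm wide along the board, 24 mm high), 21 mm above the table; it faces the fence. With the lever open it stands 46 mm nearer the fence than the pivot and 11 to 17 mm clear of the left edge of a book that lies against the fence.
- pad (a joint): How far the sprung pad is pressed back into the jaw, 0 (free) to 0.010 m (solid); 2 N per mm. A black pointer shows it on the gauge atop the jaw: white 0 to 3 mm, green 3 to 7 mm, red 7 to 10 mm; past 8.5 mm the book is crushed. Merely sliding the book across takes under 2 mm.
- paste_pot: White paste pot, 66 mm across, 44 mm high, to the left of the work; leave alone. Origin under its middle.
- dispenser: White dispenser bottle, 48 mm across, 107 mm high, to the far left; leave alone. Origin under its middle.
- tin_wax: Flat round yellow tin, 66 mm across, 22 mm high, to the right; leave alone. Origin under its middle.

How it is judged:
On the way, in this order (a step that is already met when the one before it is completed fails the run):
1. the eraser is off the board, down on the table (height (world z) of eraser_mid below 0.0115 m and (y of eraser_mid in the frame of jig above 0.087 m or y of eraser_mid in the frame of jig below -0.092 m or x of eraser_mid in the frame of jig above 0.12 m or x of eraser_mid in the frame of jig below -0.175 m)), for 0.2 s.
2. the book's far end is against the far stop (within 5 mm) (x of book in the frame of jig above -0.005 m), for 0.2 s.
3. the cam has taken up the gap: book along the side fence (within 4 mm, 0.04 rad) and pad pressed 2.7 to 7.3 mm (x of book in the frame of jig above -0.005 m and y of book in the frame of jig below 0.004 m and angle between the x axis of book and the x axis of jig, either way round below 0.04 rad and value of joint pad between 0.0027 and 0.0073 m), for 0.3 s.
At the end, for the whole second after the job is handed in: The eraser lies on the table, off the board; the book lies against the far stop (within 5 mm) and along the side fence (within 4 mm and 0.04 rad); the pad is pressed 2.7 to 7.3 mm; the grey weight stands upright on the book's cover within 30 mm of its middle; all are at rest (all of step 1 and all of step 3 and horizontal distance between weight and book_mid below 0.03 m and angle between weight's own z axis and vertical below 0.1 rad and z of weight in the frame of book between 0.022 and 0.031 m and linear speed of each of weight, book, eraser below 0.02 m/s); the robot touches nothing.
It fails at once if the cam is overrun: the pad is pressed more than 8.5 mm (value of joint pad above 0.0085 m).
It fails at once if the weight is dropped (it moves at over 0.6 m/s with no finger on it: a fall of some 18 mm) (linear speed of weight above 0.6 m/s and contact force between the fingers and weight below 0.1 N).
It fails at once if the paste pot is moved more than 15 mm (distance of paste_pot from where it was at the start of the episode above 0.015 m).
It fails at once if the dispenser bottle is moved more than 15 mm (distance of dispenser from where it was at the start of the episode above 0.015 m).
It fails at once if the yellow tin is moved more than 15 mm (distance of tin_wax from where it was at the start of the episode above 0.015 m).
It also fails if it takes over 66 s, if anything falls off the work surface, if the arm or the gripper's body presses on something with over 40 N, if the wrist force passes 120 N, or if a joint passes its speed limit or range.

## Robot

A 6-joint arm with a two-finger parallel gripper is mounted at the origin on the work surface; the furniture and walls round the work are solid. World frame = base frame: x ahead of the robot, y to its left, z up, the work surface at z = 0. Lengths are in m, angles in rad, forces in N, time in s.
With the tool pointing down it reaches from about 0.25 to 0.725 m from the base axis. Payload 9.7 kg.
Tool frame: the origin (TCP) lies at the very end of the fingers, on their centre line; the grasp point (between the pads) lies 19 mm behind it; z points along the fingers, y is the line along which they close (so a half turn about z gives the same grasp; the last joint's range is limited). The gripper opens to 85 mm and grips with 20 to 120 N. Pads are 22 mm wide; open, the fingers measure 114 mm over their backs; the gripper's body (76 mm by 85 mm) begins 54 mm behind the grasp point. The pads swing forward as they close: fully open they stand 13 mm farther back than shut.
Start: joints at [1.324, 0.087, 0.176, 1.66, 0, 1.571], TCP at [0.134, 0.533, 0.231] pointing down, gripper open.
Joint ranges: [-3.13, 3.13], [-0.85, 1.81], [-1.15, 1.24], [-2.2, 2.28], [-1.44, 1.52], [-3.14, 3.14]. Speed limits (rad/s): [2.22, 2.22, 2.57, 3.14, 3.14, 3.14].

## Interface

Orientations are given as a 3x3 rotation matrix whose columns are the frame's x, y, z axes.
In Python, from workcell import manip, capture, camera_model, order, finder gives the robot as it stands.
- The arm moves only by the shell command python3 -m inch 'ROWS' [OPENING] [FORCE]. ROWS is JSON, a list of rows, each an object of numbers: "tx", "ty", "tz": the shift along the tool's x, y, z scaled (see below); "ax", "ay", "az": the turn, a rotation vector about the tool's x, y, z scaled (see below). In form: [{"tx": .., "ty": .., "tz": .., "ax": .., "ay": .., "az": ..}, ...]. A call has exactly 8 rows; each row shifts and turns the commanded pose from where the row before left it, along the tool's axes as they then stand; what a row does not reach is not made up. The controller multiplies each number of a shift by 2 cm and each number of a turn by 0.1 rad. A row lasts 1/12 s, in which the tool goes at most 41.7 mm and 7.16 degrees, less where a joint would pass 70% of its speed; a pose out of reach is approached as far as the arm can. A call with a number of a shift or a turn outside -1 to 1 is refused whole. A call with a gripper value outside its range is refused whole. OPENING is the gripper's target within -1 to 1 (shut at 1, half-way at 0, fully open at -1), set as the call begins (- or left out, the last holds). The fingers move at their own pace and stop on an object; FORCE is the grip in N (left out, the last holds). Time passes only in rows, so rows that do not move let the fingers close, or fill a call up. It gives the time, the measured TCP pose, the force, the opening and the grip force at its end, in the units of the state.
- manip.observe(): the state, without advancing time (a new reading comes with each control period).
- capture(name): name is "scene" or "top"; returns (picture, depth): 480x640x3 uint8, red, green, blue; 480x640 float32, m along the optical axis (not along the pixel's ray), 0 where there is no reading.
- camera_model(name): a dict with "fx", "fy", "cx", "cy" (pixels), "extrinsics" (4x4, takes a point from camera to world coordinates). Camera axes: x right, y down, z forward; pixel columns grow to the right and rows downward; lengths in m; the calibration is good to about 2 mm. A picture is of the moment at which its call begins. camera_model takes no time and is no camera call.
- order.job_done(): hands the job in; it is judged then, once.
Trained networks look in the newest picture that a camera, given by its name, has taken for a name from the list of things; names that differ only in an ending like _2 or _b are one class to them, and where a whole thing is asked for, a point or a joint stands for the part that bears it (a point fixed in the world has none). Each returns a list of dicts, best first, with "p" (0 to 1); they miss things now and then, are a little off and sometimes report something else, mostly with a low value. They report only what shows in the picture. A call takes as long as a camera call.
- finder.search_frame(camera, query): "extent" ([centre column, centre row, width, height] in pixels, round what is visible of it).
- finder.regions_of(camera, query): "region" (480x640 bool, what is visible of it) and "extent" ([centre column, centre row, width, height] in pixels, round what is visible of it).
- finder.spot_point(camera, query): "xy" ([column, row] in pixels: a listed point, or the origin of a listed thing).
The state is a dict: "time": time; "joint_pos": joint angles; "qvel": joint speeds; "effort": joint torques, N m; "tool_pos": TCP position; "orientation": TCP orientation; "force": force on the tool from outside, world axes, zero at the start; "torque": the same for the moment, N m; "gripper_width": opening from 0.0 (shut) to 1.0 (fully open); "gripper_force": force on a finger pad.
Only numpy, scipy, OpenCV 4.12 (cv2) and the standard library are available. Lean on these libraries where they do the work, as an engineer would, in place of code of your own. Each camera call takes 0.05 s, during which the arm holds its last target. There are 200 camera calls.

## Working session

There is one attempt and no reset: what is moved stays moved. The work goes in short steps, Python scripts to look and compute and a shell command to move; the robot and the scene stay as the last step left them, time stands still between calls to the robot, and variables do not carry over. Pictures are saved under pics/ and viewed, at most 11 in all, crops included, and the job is handed in when it is done.

```bash
mkdir -p pics; cat > h.py <<'E'
import numpy as np, cv2
from workcell import manip, capture, camera_model, order, finder
def ray(cam,xy,z):
    m=camera_model(cam);T=np.array(m["extrinsics"])
    d=T[:3,:3]@np.array([(xy[0]-m["cx"])/m["fx"],(xy[1]-m["cy"])/m["fy"],1]);o=T[:3,3]
    return o+d*(z-o[2])/d[2]
def cloud(cam,D):
    m=camera_model(cam);T=np.array(m["extrinsics"])
    v,u=np.mgrid[:480,:640]
    P=np.stack([(u-m["cx"])/m["fx"]*D,(v-m["cy"])/m["fy"]*D,D],-1)
    return P@T[:3,:3].T+T[:3,3]
def save(n,im,crop=None,s=1):
    if crop: im=im[crop[1]:crop[3],crop[0]:crop[2]]
    cv2.imwrite(f"pics/{n}.png",cv2.resize(im[:,:,::-1],None,fx=s,fy=s))
E
python3 - <<'E'
from h import *
for c in("top","scene"):
    I,D=capture(c);save(c+"0",I)
    print(c,np.round(camera_model(c)["extrinsics"],3).tolist(),camera_model(c)["fx"])
Z=dict(side_fence=.03,far_stop=.03,book_mid=.034,eraser_mid=.0145,weight=0,lever_knob=.063,cam_pivot=.048,pad_face=.021,paste_pot=0,dispenser=0,tin_wax=0,jig=0,book=.008)
for q,z in Z.items():
  for c in("top","scene"):
    r=finder.spot_point(c,q)
    if r: print(q,c,round(r[0]["p"],2),np.round(r[0]["xy"]),np.round(ray(c,r[0]["xy"],z),4))
print(manip.observe())
E
```

```text
top [[0.006, -0.992, 0.123, 0.424], [-1.0, -0.005, 0.007, -0.014], [-0.006, -0.123, -0.992, 1.121], [0.0, 0.0, 0.0, 1.0]] 442.444556046196
scene [[-0.658, -0.554, 0.51, -0.123], [-0.753, 0.48, -0.45, 0.609], [0.005, -0.68, -0.733, 1.088], [0.0, 0.0, 0.0, 1.0]] 600.9554360870586
side_fence top 0.78 [328. 238.] [ 0.577  -0.0359  0.03  ]
side_fence scene 0.97 [318. 250.] [ 0.5838 -0.0367  0.03  ]
far_stop top 0.76 [304. 199.] [0.6775 0.0253 0.03  ]
far_stop scene 0.98 [272. 242.] [0.6763 0.0291 0.03  ]
book_mid top 0.73 [308. 255.] [0.5348 0.0152 0.034 ]
book_mid scene 0.64 [313. 270.] [0.5439 0.0163 0.034 ]
eraser_mid top 0.54 [301. 210.] [0.6529 0.0347 0.0145]
eraser_mid scene 0.53 [275. 250.] [0.6631 0.0325 0.0145]
weight top 0.64 [437. 259.] [ 0.5305 -0.3117  0.    ]
weight scene 0.84 [410. 214.] [ 0.5405 -0.3172  0.    ]
lever_knob top 0.8 [249. 268.] [0.4994 0.1559 0.063 ]
cam_pivot top 0.68 [256. 234.] [0.5858 0.1437 0.048 ]
cam_pivot scene 0.74 [261. 283.] [0.5803 0.1367 0.048 ]
pad_face top 0.54 [276. 235.] [0.5861 0.0954 0.021 ]
pad_face scene 0.63 [274. 278.] [0.5924 0.0909 0
[... 503 characters left out ...]
5,  1.57084208e+00]), 'qvel': array([-1.52472902e-03,  2.80780104e-04, -1.35185417e-05, -6.29097624e-04,
        1.84414991e-03,  9.79109512e-05]), 'effort': array([-2.61395609e-03, -5.20110297e+01,  4.64846420e+01,  1.97738569e-03,
       -7.44696013e-05,  2.91224175e-06]), 'tool_pos': array([0.13438275, 0.53332488, 0.23126499]), 'orientation': array([[-9.69684118e-01,  2.44361844e-01,  2.04483495e-05],
       [ 2.44361843e-01,  9.69684117e-01, -5.85441654e-05],
       [-3.41343999e-05, -5.17725510e-05, -9.99999998e-01]]), 'force': array([0.92264957, 0.2805974 , 0.03303242]), 'torque': array([ 0.0293186 , -0.03973745, -0.00327082]), 'gripper_force': 0.0, 'gripper_width': 1.0008703041596827}
```

View images.

```bash
python3 - <<'E'
import cv2
a=cv2.imread("pics/top0.png")[170:320,150:510]; cv2.imwrite("pics/a.png",cv2.resize(a,None,fx=2.2,fy=2.2,interpolation=3))
a=cv2.imread("pics/scene0.png")[180:350,180:480]; cv2.imwrite("pics/b.png",cv2.resize(a,None,fx=2.6,fy=2.6,interpolation=3))
E
```

```text
(no output)
```

View pics/a.png

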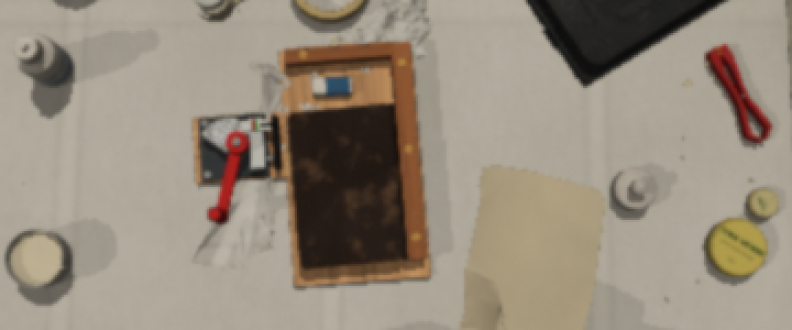

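View pics/b.png

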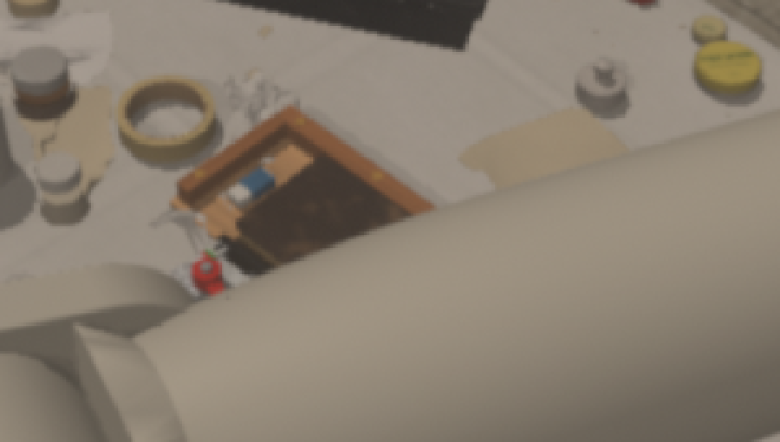

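```bash
python3 - <<'E'
from h import *
I,D=capture("top");P=cloud("top",D)
def rect(name,M,z):
    v,u=np.nonzero(M); W=np.array([ray("top",(a,b),z)[:2] for a,b in zip(u,v)])
    (c,s,a)=cv2.minAreaRect((W*1000).astype(np.float32)); print(name,len(u),np.round(c,1),np.round(s,1),round(a,2))
for q,z in dict(book=.034,eraser=.021,weight=.029,lever_knob=.05).items():
    for r in finder.regions_of("top",q)[:2]:
        print(round(r["p"],2),end=" ");M=r["region"]; rect(q,M,z)
        print("   depth z",np.round(np.percentile(P[...,2][M],[10,50,90]),4))
H=cv2.cvtColor(I,cv2.COLOR_RGB2HSV)
M=(H[...,0]<18)&(H[...,1]>90)&(H[...,2]>70)
box=np.zeros_like(M);box[180:310,272:350]=1;M&=box
F=M&(P[...,2]>.022);rect("L",F,.03)
v,u=np.nonzero(F);W=np.array([ray("top",(a,b),.03)[:2] for a,b in zip(u,v)])
# per-row/col inner edges (dark transitions)
print([ (int(y),int(u[v==y].min()),int(u[v==y].max())) for y in np.unique(v)[::3]])
print([ (int(x),int(v[u==x].min()),int(v[u==x].max())) for x in np.unique(u)[::3]])
save("c",I,(225,180,350,310),4.6)
E
```

```text
0.9 Traceback (most recent call last):
  File "<stdin>", line 8, in <module>
  File "<stdin>", line 4, in rect
  File "h.py", line 4, in ray
    m=camera_model(cam);T=np.array(m["extrinsics"])
ValueError: time passes only in moves, steps and waits
```

```bash
sed -i 's/^def ray/import functools\n_cm=camera_model\ncamera_model=functools.lru_cache(_cm)\ndef ray/' h.py; python3 - <<'E'
from h import *
I,D=capture("top");P=cloud("top",D)
def rect(name,M,z):
    v,u=np.nonzero(M); W=np.array([ray("top",(a,b),z)[:2] for a,b in zip(u,v)])
    (c,s,a)=cv2.minAreaRect((W*1000).astype(np.float32)); print(name,len(u),np.round(c,1),np.round(s,1),round(a,2))
for q,z in dict(book=.034,eraser=.021,weight=.029,lever_knob=.05).items():
    for r in finder.regions_of("top",q)[:2]:
        print(round(r["p"],2),end=" ");M=r["region"]; rect(q,M,z)
        print("   depth z",np.round(np.percentile(P[...,2][M],[10,50,90]),4))
H=cv2.cvtColor(I,cv2.COLOR_RGB2HSV)
M=(H[...,0]<18)&(H[...,1]>90)&(H[...,2]>70)
box=np.zeros_like(M);box[180:310,272:350]=1;M&=box
F=M&(P[...,2]>.022);rect("L",F,.03)
v,u=np.nonzero(F)
print([ (int(y),int(u[v==y].min()),int(u[v==y].max())) for y in np.unique(v)[::3]])
print([ (int(x),int(v[u==x].min()),int(v[u==x].max())) for x in np.unique(u)[::3]])
save("c",I,(225,180,350,310),4.6)
E
```

```text
0.96 book 3585 [538.2  15.6] [182.2 124.5] 5.55
   depth z [0.0309 0.0339 0.0365]
0.28 book 1132 [556.  137.1] [120.1  89.9] 3.31
   depth z [0.01   0.03   0.0472]
0.63 eraser 155 [653.4  35. ] [20.6 43.1] 0.25
   depth z [0.0167 0.0205 0.0231]
0.62 weight 333 [ 536.  -304.7] [47.3 49.9] 0.27
   depth z [0.0144 0.0242 0.0424]
0.67 lever_knob 504 [551.1 147.7] [118.   51.5] 4.56
   depth z [0.027  0.0412 0.0594]
L 1306 [568.8  17.5] [263.7 165.1] 5.09
[(189, 319, 335), (192, 280, 335), (195, 279, 336), (198, 279, 336), (201, 328, 336), (204, 329, 336), (207, 329, 337), (210, 317, 337), (213, 329, 337), (216, 329, 337), (219, 300, 338), (222, 274, 338), (225, 330, 338), (228, 331, 338), (231, 281, 339), (234, 281, 339), (237, 274, 339), (240, 282, 339), (243, 282, 340), (246, 282, 340), (249, 332, 340), (252, 333, 340), (255, 283, 341), (258, 283, 341), (261, 333, 341), (264, 284, 341), (267, 284, 342), (270, 284, 342), (273, 334, 342), (276, 285, 342), (279, 285, 343), (282, 335, 344), (285, 286, 343), (288, 286, 331), (291, 287, 287)]
[(274, 222, 245), (279, 193, 198), (282, 192, 247), (285, 192, 281), (288, 192, 292), (291, 192, 197), (294, 191, 197), (297, 191, 197), (300, 191, 219), (303, 191, 219), (306, 190, 219), (309, 190, 196), (312, 190, 218), (315, 190, 218), (318, 190, 195), (321, 189, 289), (324, 189, 217), (327, 189, 258), (330, 189, 288), (333, 189, 293), (336, 194, 287), (339, 230, 287), (342, 267, 287)]
```

View pics/c.png

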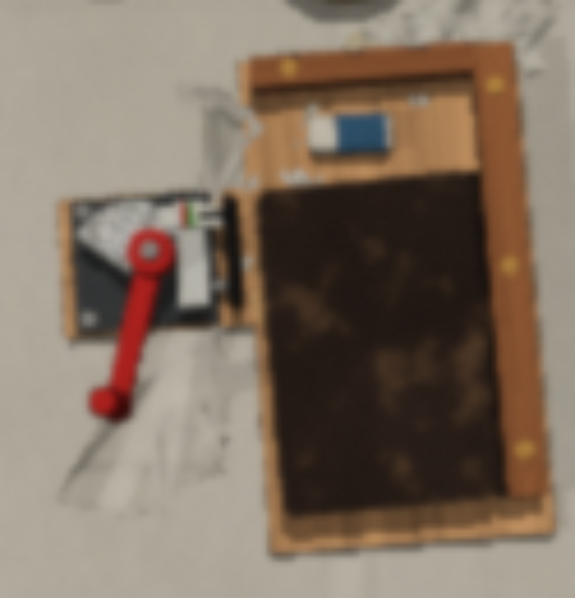

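```bash

python3 -m inch '[{"az":-0.83},{"az":-0.83},{"az":-0.83},{"az":-0.84},{"tx":-0.5,"ty":-0.6},{"tx":-0.84,"ty":-1},{"tx":-0.84,"ty":-1},{"tx":-0.84,"ty":-1}]' 1 40
python3 -m inch '[{"tx":-0.84,"ty":-1},{"tx":-0.84,"ty":-1},{"tx":-0.84,"ty":-1},{"tx":-0.84,"ty":-1},{"tx":-0.84,"ty":-1},{"tx":-0.84,"ty":-1},{"tx":-0.84,"ty":-1},{"tx":-0.84,"ty":-1}]'
python3 -m inch '[{"tx":-0.84,"ty":-1},{"tx":-0.84,"ty":-1},{"tx":-0.84,"ty":-1},{"tx":-0.84,"ty":-1},{"tx":-0.84,"ty":-1},{"tx":-0.84,"ty":-1},{"tx":-0.84,"ty":-1},{"tx":-0.84,"ty":-1}]'
python3 -m inch '[{"tx":-0.84,"ty":-1,"tz":0.4},{"tx":-0.84,"ty":-1,"tz":0.4},{"tx":-0.84,"ty":-1,"tz":0.4},{"tx":-0.84,"ty":-1,"tz":0.4},{"tx":-0.84,"ty":-1,"tz":0.6},{"tx":-0.84,"ty":-1,"tz":0.6},{"tx":-0.84,"ty":-0.8,"tz":0.6},{"tz":0.6}]'
cat >> h.py <<'E'
J0=np.array([.592,.014]);A=np.radians(5);RJ=np.array([[np.cos(A),-np.sin(A)],[np.sin(A),np.cos(A)]])
def jig(p): return np.round((np.array(p)[:2]-J0)@RJ*1000,1)
E
python3 - <<'E'
from h import *
s=manip.observe();print(s["time"],s["tool_pos"],jig(s["tool_pos"]),s["orientation"][:,1],s["force"])
E
```

```text
1.75 [0.13436881 0.53331412 0.231278  ] [-410.6  557.2] [ 2.44326204e-01  9.69693097e-01 -5.47923157e-05] [-0.17063337 -0.47970203 -0.0550533 ]invalid input
invalid input
invalid input
invalid input
```

```bash

python3 -m inch '[{"tx":0,"ty":0,"tz":0,"ax":0,"ay":0,"az":-0.83},{"tx":0,"ty":0,"tz":0,"ax":0,"ay":0,"az":-0.83},{"tx":0,"ty":0,"tz":0,"ax":0,"ay":0,"az":-0.83},{"tx":0,"ty":0,"tz":0,"ax":0,"ay":0,"az":-0.84},{"tx":-0.5,"ty":-0.6,"tz":0,"ax":0,"ay":0,"az":0},{"tx":-0.84,"ty":-1,"tz":0,"ax":0,"ay":0,"az":0},{"tx":-0.84,"ty":-1,"tz":0,"ax":0,"ay":0,"az":0},{"tx":-0.84,"ty":-1,"tz":0,"ax":0,"ay":0,"az":0}]' 1 40
```

```text
time: 2.42
tool_pos: [0.2015, 0.4655, 0.2312]
orientation: [[-0.996, -0.085, 0.0], [-0.085, 0.996, -0.0], [-0.0, -0.0, -1.0]]
force: [0.2, 0.0, 0.4]
gripper_width: -0.001
gripper_force: 0.0
```

```bash

python3 -m inch '[{"tx":-0.85,"ty":-1,"tz":0,"ax":0,"ay":0,"az":0},{"tx":-0.85,"ty":-1,"tz":0,"ax":0,"ay":0,"az":0},{"tx":-0.85,"ty":-1,"tz":0,"ax":0,"ay":0,"az":0},{"tx":-0.85,"ty":-1,"tz":0,"ax":0,"ay":0,"az":0},{"tx":-0.85,"ty":-1,"tz":0,"ax":0,"ay":0,"az":0},{"tx":-0.85,"ty":-1,"tz":0,"ax":0,"ay":0,"az":0},{"tx":-0.85,"ty":-1,"tz":0,"ax":0,"ay":0,"az":0},{"tx":-0.85,"ty":-1,"tz":0,"ax":0,"ay":0,"az":0}]'
python3 -m inch '[{"tx":-0.85,"ty":-1,"tz":0,"ax":0,"ay":0,"az":0},{"tx":-0.85,"ty":-1,"tz":0,"ax":0,"ay":0,"az":0},{"tx":-0.85,"ty":-1,"tz":0,"ax":0,"ay":0,"az":0},{"tx":-0.85,"ty":-1,"tz":0,"ax":0,"ay":0,"az":0},{"tx":-0.85,"ty":-1,"tz":0,"ax":0,"ay":0,"az":0},{"tx":-0.85,"ty":-1,"tz":0,"ax":0,"ay":0,"az":0},{"tx":-0.85,"ty":-1,"tz":0,"ax":0,"ay":0,"az":0},{"tx":-0.85,"ty":-1,"tz":0,"ax":0,"ay":0,"az":0}]'
python3 -m inch '[{"tx":-0.85,"ty":-1,"tz":0,"ax":0,"ay":0,"az":0},{"tx":-0.85,"ty":-1,"tz":0.5,"ax":0,"ay":0,"az":0},{"tx":-0.85,"ty":-1,"tz":0.8,"ax":0,"ay":0,"az":0},{"tx":-0.85,"ty":-1,"tz":0.8,"ax":0,"ay":0,"az":0},{"tx":-0.85,"ty":-1,"tz":0.8,"ax":0,"ay":0,"az":0},{"tx":-0.85,"ty":-1,"tz":0.8,"ax":0,"ay":0,"az":0},{"tx":-0.85,"ty":-1,"tz":0.8,"ax":0,"ay":0,"az":0},{"tx":-0.85,"ty":-1,"tz":0.8,"ax":0,"ay":0,"az":0}]'
python3 - <<'E'
from h import *
s=manip.observe();print(s["time"],s["tool_pos"],jig(s["tool_pos"]),s["orientation"][:,1],s["force"])
E
```

```text
time: 3.08
tool_pos: [0.3509, 0.3174, 0.2315]
orientation: [[-0.996, -0.084, 0.0], [-0.084, 0.996, 0.0], [-0.0, 0.0, -1.0]]
force: [0.1, 0.7, -0.2]
gripper_width: 0.003
gripper_force: 0.0
time: 3.75
tool_pos: [0.5, 0.1696, 0.2314]
orientation: [[-0.996, -0.084, 0.0], [-0.084, 0.996, 0.0], [-0.0, -0.0, -1.0]]
force: [-0.2, 0.4, 0.7]
gripper_width: -0.001
gripper_force: 0.0
time: 4.42
tool_pos: [0.649, 0.0219, 0.1246]
orientation: [[-0.996, -0.084, -0.0], [-0.084, 0.996, -0.0], [0.0, -0.0, -1.0]]
force: [-0.7, 0.5, 1.3]
gripper_width: -0.001
gripper_force: 0.0
4.4167 [0.64899335 0.02187717 0.12457089] [57.5  2.9] [-8.38414271e-02  9.96479101e-01 -1.26545937e-04] [-0.74854281  0.50111408  1.31386878]
```

```bash

python3 -m inch '[{"tx":-0.1,"ty":-0.8,"tz":0.5,"ax":0,"ay":0,"az":0},{"tx":0,"ty":-0.6,"tz":0.9,"ax":0,"ay":0,"az":0},{"tx":0,"ty":0,"tz":1,"ax":0,"ay":0,"az":0},{"tx":0,"ty":0,"tz":1,"ax":0,"ay":0,"az":0},{"tx":0,"ty":0,"tz":1,"ax":0,"ay":0,"az":0},{"tx":0,"ty":0,"tz":0.7,"ax":0,"ay":0,"az":0},{"tx":0,"ty":0,"tz":0.3,"ax":0,"ay":0,"az":0},{"tx":0,"ty":0,"tz":0.1,"ax":0,"ay":0,"az":0}]'
python3 - <<'E'
from h import *
s=manip.observe();print(s["time"],jig(s["tool_pos"]))
I,D=capture("top");save("d",I,(225,150,375,270),4)
E
```

```text
time: 5.08
tool_pos: [0.6518, -0.0044, 0.0143]
orientation: [[-0.996, -0.085, -0.002], [-0.085, 0.996, -0.0], [0.002, 0.0, -1.0]]
force: [0.7, -0.3, 0.2]
gripper_width: -0.002
gripper_force: 0.0
5.0833 [ 58.  -23.6]
```

View pics/d.png

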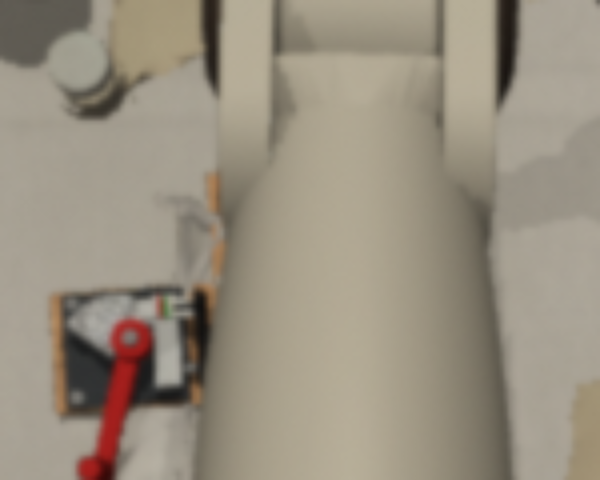

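```bash

python3 -m inch '[{"tx":-0.2,"ty":0.2,"tz":0.15,"ax":0,"ay":0,"az":0},{"tx":0,"ty":0.5,"tz":0,"ax":0,"ay":0,"az":0},{"tx":0,"ty":0.6,"tz":0,"ax":0,"ay":0,"az":0},{"tx":0,"ty":0.6,"tz":0,"ax":0,"ay":0,"az":0},{"tx":0,"ty":0.6,"tz":0,"ax":0,"ay":0,"az":0},{"tx":0,"ty":0.6,"tz":0,"ax":0,"ay":0,"az":0},{"tx":0,"ty":0.6,"tz":0,"ax":0,"ay":0,"az":0},{"tx":0,"ty":0.6,"tz":0,"ax":0,"ay":0,"az":0}]'
python3 -m inch '[{"tx":0,"ty":0.6,"tz":0,"ax":0,"ay":0,"az":0},{"tx":0,"ty":0.5,"tz":0,"ax":0,"ay":0,"az":0},{"tx":0,"ty":0,"tz":0,"ax":0,"ay":0,"az":0},{"tx":0,"ty":0,"tz":0,"ax":0,"ay":0,"az":0},{"tx":0,"ty":-0.5,"tz":-0.5,"ax":0,"ay":0,"az":0},{"tx":0,"ty":-1,"tz":-0.8,"ax":0,"ay":0,"az":0},{"tx":0,"ty":-1,"tz":-1,"ax":0,"ay":0,"az":0},{"tx":0.5,"ty":-1,"tz":-1,"ax":0,"ay":0,"az":0}]'
python3 - <<'E'
from h import *
s=manip.observe();print(s["time"],jig(s["tool_pos"]))
for c in("scene","top"):
    capture(c)
    for r in finder.spot_point(c,"eraser_mid")[:2]: w=ray(c,r["xy"],.0065);print(c,r["p"],r["xy"],w,jig(w))
E
```

```text
time: 5.8
tool_pos: [0.65, 0.0833, 0.0135]
orientation: [[-0.996, -0.086, 0.002], [-0.086, 0.996, -0.001], [-0.002, -0.001, -1.0]]
force: [-0.1, 0.6, 1.9]
gripper_width: 0.002
gripper_force: 0.0
time: 6.47
tool_pos: [0.6441, 0.0315, 0.0789]
orientation: [[-0.996, -0.086, -0.0], [-0.086, 0.996, -0.0], [0.0, 0.0, -1.0]]
force: [0.2, -0.5, -0.9]
gripper_width: 0.001
gripper_force: 0.0
6.4667 [53.4 12.9]
scene 0.48 [244.2, 278.8] [0.64468219 0.13895544 0.0065    ] [ 63.4 119.9]
top 0.42 [261.3, 214.8] [0.64087099 0.1359745  0.0065    ] [ 59.3 117.3]
```

```bash

python3 -m inch '[{"tx":0.7,"ty":0,"tz":0,"ax":0,"ay":0,"az":0},{"tx":1,"ty":0,"tz":0,"ax":0,"ay":0,"az":0},{"tx":1,"ty":0,"tz":0,"ax":0,"ay":0,"az":0},{"tx":1,"ty":0,"tz":0,"ax":0,"ay":0,"az":0},{"tx":1,"ty":0,"tz":0,"ax":0,"ay":0,"az":0},{"tx":1,"ty":0,"tz":0,"ax":0,"ay":0,"az":0},{"tx":1,"ty":0,"tz":0,"ax":0,"ay":0,"az":0},{"tx":1,"ty":0,"tz":0,"ax":0,"ay":0,"az":0}]'
python3 -m inch '[{"tx":1,"ty":0,"tz":0,"ax":0,"ay":0,"az":0},{"tx":1,"ty":0,"tz":0,"ax":0,"ay":0,"az":0},{"tx":0.9,"ty":0,"tz":0,"ax":0,"ay":0,"az":0},{"tx":0.5,"ty":0,"tz":0,"ax":0,"ay":0,"az":0},{"tx":0,"ty":0,"tz":0,"ax":0,"ay":0,"az":0},{"tx":0,"ty":0,"tz":0.5,"ax":0,"ay":0,"az":0},{"tx":0,"ty":0,"tz":0.8,"ax":0,"ay":0,"az":0},{"tx":0,"ty":0,"tz":0.6,"ax":0,"ay":0,"az":0}]'
python3 - <<'E'
from h import *
s=manip.observe();print(s["time"],jig(s["tool_pos"]))
E
```

```text
time: 7.33
tool_pos: [0.4887, 0.0203, 0.0771]
orientation: [[-0.996, -0.087, -0.002], [-0.087, 0.996, 0.0], [0.002, 0.0, -1.0]]
force: [-0.5, -0.1, 0.3]
gripper_width: 0.004
gripper_force: 0.0
time: 8.0
tool_pos: [0.4231, 0.0143, 0.0386]
orientation: [[-0.996, -0.086, -0.0], [-0.086, 0.996, 0.0], [0.0, 0.0, -1.0]]
force: [1.2, 0.0, 1.2]
gripper_width: 0.005
gripper_force: 0.0
8.0 [-168.2   15.1]
```

```bash

python3 -m inch '[{"tx":0,"ty":-0.4,"tz":0.6,"ax":0,"ay":0,"az":0},{"tx":0,"ty":0,"tz":0.4,"ax":0,"ay":0,"az":0},{"tx":-0.4,"ty":0,"tz":0,"ax":0,"ay":0,"az":0},{"tx":-0.4,"ty":0,"tz":0,"ax":0,"ay":0,"az":0},{"tx":-0.4,"ty":0,"tz":0,"ax":0,"ay":0,"az":0},{"tx":-0.4,"ty":0,"tz":0,"ax":0,"ay":0,"az":0},{"tx":-0.4,"ty":0,"tz":0,"ax":0,"ay":0,"az":0},{"tx":-0.4,"ty":0,"tz":0,"ax":0,"ay":0,"az":0}]'
python3 -m inch '[{"tx":-0.3,"ty":0,"tz":0,"ax":0,"ay":0,"az":0},{"tx":-0.2,"ty":0,"tz":0,"ax":0,"ay":0,"az":0},{"tx":-0.1,"ty":0,"tz":0,"ax":0,"ay":0,"az":0},{"tx":-0.1,"ty":0,"tz":0,"ax":0,"ay":0,"az":0},{"tx":0,"ty":0,"tz":0,"ax":0,"ay":0,"az":0},{"tx":0,"ty":0,"tz":0,"ax":0,"ay":0,"az":0},{"tx":0,"ty":0,"tz":0,"ax":0,"ay":0,"az":0},{"tx":0,"ty":0,"tz":0,"ax":0,"ay":0,"az":0}]'
python3 - <<'E'
from h import *
s=manip.observe();print(s["time"],jig(s["tool_pos"]),s["force"])
E
```

```text
time: 8.67
tool_pos: [0.4721, 0.0105, 0.0206]
orientation: [[-0.996, -0.086, 0.0], [-0.086, 0.996, -0.0], [-0.0, -0.0, -1.0]]
force: [-4.0, -0.1, 1.4]
gripper_width: -0.003
gripper_force: 1.7
time: 9.33
tool_pos: [0.4851, 0.0116, 0.0204]
orientation: [[-0.996, -0.086, 0.001], [-0.086, 0.996, 0.0], [-0.001, 0.0, -1.0]]
force: [0.9, -0.8, -0.1]
gripper_width: 0.003
gripper_force: 0.2
9.3333 [-106.7    6.9] [ 0.91176462 -0.7890005  -0.09833153]
```

```bash

python3 -m inch '[{"tx":-0.1,"ty":0,"tz":0,"ax":0,"ay":0,"az":0},{"tx":-0.1,"ty":0,"tz":0,"ax":0,"ay":0,"az":0},{"tx":-0.05,"ty":0,"tz":0,"ax":0,"ay":0,"az":0},{"tx":-0.05,"ty":0,"tz":0,"ax":0,"ay":0,"az":0},{"tx":0,"ty":0,"tz":0,"ax":0,"ay":0,"az":0},{"tx":0,"ty":0,"tz":0,"ax":0,"ay":0,"az":0},{"tx":0,"ty":0,"tz":0,"ax":0,"ay":0,"az":0},{"tx":0,"ty":0,"tz":0,"ax":0,"ay":0,"az":0}]'
python3 -m inch '[{"tx":-0.05,"ty":0,"tz":0,"ax":0,"ay":0,"az":0},{"tx":-0.05,"ty":0,"tz":0,"ax":0,"ay":0,"az":0},{"tx":-0.05,"ty":0,"tz":0,"ax":0,"ay":0,"az":0},{"tx":0,"ty":0,"tz":0,"ax":0,"ay":0,"az":0},{"tx":0,"ty":0,"tz":0,"ax":0,"ay":0,"az":0},{"tx":0,"ty":0,"tz":0,"ax":0,"ay":0,"az":0},{"tx":0,"ty":0,"tz":0,"ax":0,"ay":0,"az":0},{"tx":0,"ty":0,"tz":0,"ax":0,"ay":0,"az":0}]'

```

```text
time: 10.0
tool_pos: [0.4911, 0.0121, 0.0203]
orientation: [[-0.996, -0.086, 0.0], [-0.086, 0.996, -0.0], [-0.0, -0.0, -1.0]]
force: [-2.9, 0.2, 1.0]
gripper_width: 0.001
gripper_force: 1.2
time: 10.67
tool_pos: [0.4926, 0.0123, 0.0202]
orientation: [[-0.996, -0.086, -0.003], [-0.086, 0.996, -0.0], [0.003, 0.0, -1.0]]
force: [-11.1, 0.1, 7.5]
gripper_width: 0.0
gripper_force: 5.5
```

```bash

python3 -m inch '[{"tx":0.4,"ty":0,"tz":0,"ax":0,"ay":0,"az":0},{"tx":0.4,"ty":0,"tz":-0.5,"ax":0,"ay":0,"az":0},{"tx":0,"ty":0,"tz":-1,"ax":0,"ay":0,"az":0.4},{"tx":0,"ty":0,"tz":-1,"ax":0,"ay":0,"az":0.8},{"tx":0,"ty":0,"tz":-1,"ax":0,"ay":0,"az":0.8},{"tx":0,"ty":0,"tz":-1,"ax":0,"ay":0,"az":0.6},{"tx":0,"ty":0,"tz":-1,"ax":0,"ay":0,"az":0},{"tx":0,"ty":0,"tz":-0.5,"ax":0,"ay":0,"az":0}]' -0.2 40
python3 - <<'E'
from h import *
s=manip.observe();print(s["time"],jig(s["tool_pos"]),s["joint_pos"],s["orientation"][:,1])
I,D=capture("top");P=cloud("top",D)
for q,z in (("lever_knob",.063),("cam_pivot",.048),("pad_face",.021)):
    for r in finder.spot_point("top",q)[:1]: print(q,r["p"],r["xy"],ray("top",r["xy"],z),jig(ray("top",r["xy"],z)))
# red top of the knob and hub from depth
H=cv2.cvtColor(I,cv2.COLOR_RGB2HSV);R=((H[...,0]<6)|(H[...,0]>174))&(H[...,1]>150)
R[:,:230]=0;R[:,285:]=0;R[:210]=0;R[290:]=0
Q=P[R];print(len(Q));k=Q[Q[:,2]>.065];print("knobtop",len(k),np.median(k,0) if len(k) else 0, jig(k.mean(0)) if len(k) else 0)
save("e",I,(225,180,350,310),4.6)
E
```

```text
time: 11.33
tool_pos: [0.479, 0.011, 0.1428]
orientation: [[-0.985, 0.173, 0.004], [0.173, 0.985, 0.0], [-0.004, 0.001, -1.0]]
force: [1.1, -0.4, 0.4]
gripper_width: 0.597
gripper_force: 0.0
11.3333 [-112.8    6.9] [ 2.29478321e-02 -1.01356271e-01 -1.82058323e-01  1.48628949e+00
  4.62553835e-05  1.96818342e-01] [1.72994200e-01 9.84922527e-01 7.89385562e-04]
lever_knob 0.7 [249.3, 269.8] [0.49581098 0.154355   0.063     ] [-83.6 148.2]
cam_pivot 0.75 [256.7, 234.1] [0.58460544 0.14068873 0.048     ] [  3.7 126.9]
34
knobtop 34 [0.49958957 0.15395589 0.08636428] [-86.4 134.5]
```

View pics/e.png

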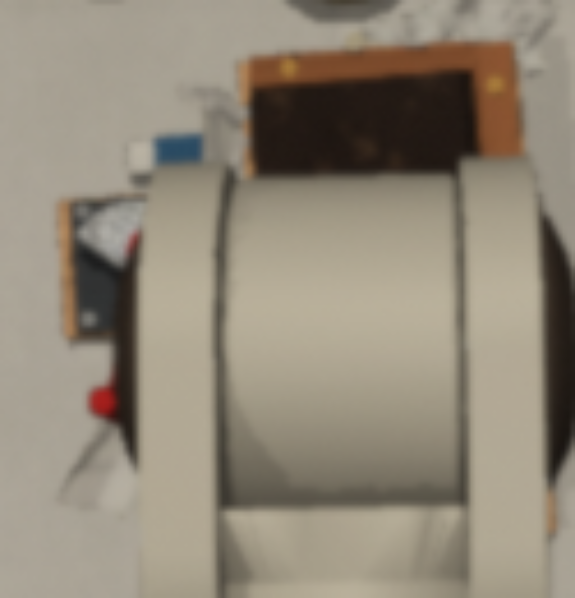

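```bash

python3 -m inch '[{"tx":0.05,"ty":0.7,"tz":0,"ax":0,"ay":0,"az":0},{"tx":0.05,"ty":1,"tz":0,"ax":0,"ay":0,"az":0},{"tx":0.05,"ty":1,"tz":0,"ax":0,"ay":0,"az":0},{"tx":0.05,"ty":1,"tz":0,"ax":0,"ay":0,"az":0},{"tx":0,"ty":1,"tz":0,"ax":0,"ay":0,"az":0},{"tx":0,"ty":1,"tz":0,"ax":0,"ay":0,"az":0},{"tx":0,"ty":1,"tz":0,"ax":0,"ay":0,"az":0},{"tx":0,"ty":0.5,"tz":0.3,"ax":0,"ay":0,"az":0}]'
python3 -m inch '[{"tx":0,"ty":0,"tz":0.4,"ax":0,"ay":0,"az":0},{"tx":0,"ty":0,"tz":0.8,"ax":0,"ay":0,"az":0},{"tx":0,"ty":0,"tz":0.8,"ax":0,"ay":0,"az":0},{"tx":0,"ty":0,"tz":0.8,"ax":0,"ay":0,"az":0},{"tx":0,"ty":0,"tz":0.8,"ax":0,"ay":0,"az":0},{"tx":0,"ty":0,"tz":0.5,"ax":0,"ay":0,"az":0},{"tx":0,"ty":0,"tz":0.1,"ax":0,"ay":0,"az":0},{"tx":0,"ty":0,"tz":0,"ax":0,"ay":0,"az":0}]'
```

```text
time: 12.2
tool_pos: [0.499, 0.1552, 0.1333]
orientation: [[-0.985, 0.172, -0.001], [0.172, 0.985, 0.0], [0.001, 0.0, -1.0]]
force: [0.4, -0.0, -0.1]
gripper_width: 0.6
gripper_force: 0.0
time: 12.87
tool_pos: [0.4983, 0.1528, 0.0492]
orientation: [[-0.985, 0.173, -0.002], [0.173, 0.985, -0.001], [0.002, -0.001, -1.0]]
force: [-0.0, -1.4, 0.4]
gripper_width: 0.598
gripper_force: 0.0
```

```bash

python3 -m inch '[{"tx":0,"ty":0,"tz":-0.3,"ax":0,"ay":0,"az":0},{"tx":0,"ty":0,"tz":0,"ax":0,"ay":0,"az":0},{"tx":0,"ty":0,"tz":0,"ax":0,"ay":0,"az":0},{"tx":0,"ty":0,"tz":0,"ax":0,"ay":0,"az":0},{"tx":0,"ty":0,"tz":0,"ax":0,"ay":0,"az":0},{"tx":0,"ty":0,"tz":0,"ax":0,"ay":0,"az":0},{"tx":0,"ty":0,"tz":0,"ax":0,"ay":0,"az":0},{"tx":0,"ty":0,"tz":0,"ax":0,"ay":0,"az":0}]' 1 30
```

```text
time: 13.53
tool_pos: [0.5002, 0.1553, 0.0583]
orientation: [[-0.985, 0.172, 0.003], [0.172, 0.985, 0.004], [-0.003, 0.004, -1.0]]
force: [-0.2, 8.1, 5.8]
gripper_width: 0.18
gripper_force: 30.4
```

```bash

python3 -m inch '[{"tx":-0.01,"ty":0.21,"tz":0,"ax":0,"ay":0,"az":0.5},{"tx":-0.02,"ty":0.42,"tz":0,"ax":0,"ay":0,"az":1},{"tx":-0.02,"ty":0.42,"tz":0,"ax":0,"ay":0,"az":1},{"tx":-0.02,"ty":0.42,"tz":0,"ax":0,"ay":0,"az":1},{"tx":-0.02,"ty":0.42,"tz":0,"ax":0,"ay":0,"az":1},{"tx":-0.02,"ty":0.42,"tz":0,"ax":0,"ay":0,"az":1},{"tx":-0.01,"ty":0.21,"tz":0,"ax":0,"ay":0,"az":0.5},{"tx":0,"ty":0,"tz":0,"ax":0,"ay":0,"az":0}]'
python3 - <<'E'
from h import *
s=manip.observe();print(s["time"],jig(s["tool_pos"]),s["force"],s["torque"])
p=np.array([.5002,.1553]);q=s["tool_pos"][:2];R=s["orientation"]
print("chord",np.linalg.norm(q-p),"angle",np.arctan2(R[1,1],R[0,1])-np.arctan2(.985,.172))
E
```

```text
time: 14.2
tool_pos: [0.5228, 0.1995, 0.0583]
orientation: [[-0.714, 0.7, 0.002], [0.7, 0.714, 0.003], [0.0, 0.004, -1.0]]
force: [-0.5, 6.3, 7.1]
gripper_width: 0.19
gripper_force: 30.5
14.2 [-52.8 190.8] [-0.54122163  6.28764113  7.05097808] [1.09221502 0.23045821 0.08000483]
chord 0.049628008720327514 angle -0.6029090567061264
```

```bash

python3 -m inch '[{"tx":-0.01,"ty":0.21,"tz":0,"ax":0,"ay":0,"az":0.5},{"tx":-0.02,"ty":0.42,"tz":0,"ax":0,"ay":0,"az":1},{"tx":-0.02,"ty":0.42,"tz":0,"ax":0,"ay":0,"az":1},{"tx":-0.02,"ty":0.42,"tz":0,"ax":0,"ay":0,"az":1},{"tx":-0.02,"ty":0.42,"tz":0,"ax":0,"ay":0,"az":1},{"tx":-0.02,"ty":0.42,"tz":0,"ax":0,"ay":0,"az":1},{"tx":-0.01,"ty":0.21,"tz":0,"ax":0,"ay":0,"az":0.5},{"tx":0,"ty":0,"tz":0,"ax":0,"ay":0,"az":0}]'
python3 - <<'E'
from h import *
s=manip.observe();print(s["time"],jig(s["tool_pos"]),s["force"],s["torque"],s["joint_pos"])
p=np.array([.5002,.1553]);q=s["tool_pos"][:2];R=s["orientation"]
print("chord",np.linalg.norm(q-p),"angle",np.arctan2(R[1,1],R[0,1])-np.arctan2(.985,.172))
for c,b in(("top",(245,205,305,255)),("scene",(200,230,340,335))):
    I,D=capture(c);im=I[b[1]:b[3],b[0]:b[2]];im=cv2.resize(im,(560,int(560*im.shape[0]/im.shape[1])) if c=="top" else (400,300),interpolation=cv2.INTER_CUBIC)
    if c=="top":t=cv2.resize(im,(400,333))
    else:
        t=cv2.copyMakeBorder(t,0,0,0,0,0);im=cv2.resize(im,(400,300));
        im=np.vstack([im,np.zeros((33,400,3),np.uint8)]);save("f",np.hstack([t,im]))
E
```

```text
time: 14.87
tool_pos: [0.567, 0.2235, 0.0584]
orientation: [[-0.194, 0.981, 0.003], [0.981, 0.194, 0.004], [0.003, 0.004, -1.0]]
force: [0.9, 7.3, 5.5]
gripper_width: 0.185
gripper_force: 30.3
14.8667 [ -6.6 210.9] [0.85062986 7.29605012 5.53273692] [ 1.62872831 -0.15837121  0.07110095] [ 3.74280196e-01  2.25662846e-01 -1.68753006e-03  1.33902749e+00
  2.63800227e-03  1.75000751e+00]
chord 0.09549369990401034 angle -1.202851801446176
```

View pics/f.png

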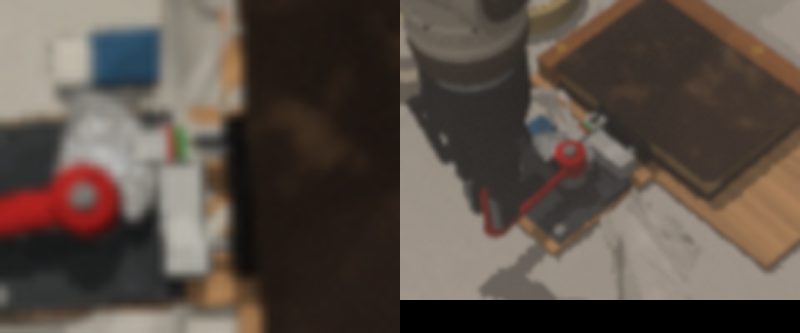

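```bash

python3 -m inch '[{"tx":-0.01,"ty":0.21,"tz":0,"ax":0,"ay":0,"az":0.5},{"tx":-0.01,"ty":0.34,"tz":0,"ax":0,"ay":0,"az":0.8},{"tx":-0.01,"ty":0.34,"tz":0,"ax":0,"ay":0,"az":0.8},{"tx":-0.01,"ty":0.34,"tz":0,"ax":0,"ay":0,"az":0.8},{"tx":0,"ty":0.21,"tz":0,"ax":0,"ay":0,"az":0.5},{"tx":0,"ty":0,"tz":0,"ax":0,"ay":0,"az":0},{"tx":0,"ty":0,"tz":0,"ax":0,"ay":0,"az":0},{"tx":0,"ty":0,"tz":0,"ax":0,"ay":0,"az":0}]'
python3 - <<'E'
from h import *
s=manip.observe();print(s["time"],jig(s["tool_pos"]),s["force"],s["torque"])
p=np.array([.5002,.1553]);q=s["tool_pos"][:2];R=s["orientation"]
print("chord",np.linalg.norm(q-p),"angle",np.arctan2(R[1,1],R[0,1])-np.arctan2(.985,.172))
I,D=capture("top");t=cv2.resize(I[205:255,245:305],(400,333),interpolation=cv2.INTER_CUBIC)
S,DS=capture("scene");u=cv2.resize(S[250:300,245:305],(400,333),interpolation=cv2.INTER_CUBIC)
save("g",np.hstack([t,u]))
np.savez("g.npz",I=I,D=D,S=S,DS=DS)
y=lambda u,v,z:jig(ray("top",(u,v),z))
print("hub",y(257.5,234.3,.05),"fence",y(331,234.5,.03))
for r in (212,216,240,246,250): print(r,I[r,262:286].astype(int).sum(1).tolist(), I[r,324:342].astype(int).sum(1).tolist())
E
```

```text
time: 15.63
tool_pos: [0.5959, 0.2243, 0.0584]
orientation: [[0.141, 0.99, 0.004], [0.99, -0.141, 0.004], [0.004, 0.004, -1.0]]
force: [4.2, 8.1, 2.7]
gripper_width: 0.191
gripper_force: 30.3
15.6333 [ 22.2 209.1] [4.16195344 8.09318675 2.67466507] [ 1.41410565 -0.58773082  0.08985268]
chord 0.11795624039929938 angle -1.5398599305778937
hub [  2.7 124.7] fence [ -9.7 -55.5]
212 [202, 202, 203, 204, 205, 206, 253, 353, 393, 386, 385, 398, 414, 435, 455, 435, 391, 367, 350, 300, 180, 94, 78, 76] [73, 74, 74, 72, 71, 110, 200, 235, 245, 253, 252, 253, 254, 273, 339, 408, 441, 449]
216 [179, 178, 176, 176, 179, 182, 254, 388, 430, 407, 395, 426, 464, 467, 434, 407, 370, 361, 359, 316, 199, 107, 82, 80] [72, 75, 77, 76, 76, 89, 155, 232, 260, 272, 279, 279, 279, 275, 270, 335, 418, 447]
240 [109, 160, 183, 158, 116, 94, 101, 140, 276, 477, 529, 533, 528, 533, 502, 357, 306, 298, 184, 84, 57, 52, 70, 79] [127, 145, 151, 141, 123, 106, 93, 98, 161, 231, 258, 274, 285, 279, 273, 270, 277, 338]
246 [137, 155, 161, 162, 160, 156, 151, 151, 155, 190, 254, 283, 292, 298, 280, 239, 249, 330, 340, 223, 127, 104, 99, 88] [107, 129, 144, 146, 138, 130, 114, 104, 129, 207, 239, 256, 267, 275, 274, 265, 274, 341]
250 [155, 162, 161, 160, 163, 162, 165, 175, 193, 228, 235, 244, 241, 250, 245, 255, 295, 305, 299, 269, 251, 252, 239, 152] [115, 109, 108, 101, 95, 95, 98, 92, 107, 178, 232, 252, 264, 272, 274, 271, 267, 295]
```

View pics/g.png

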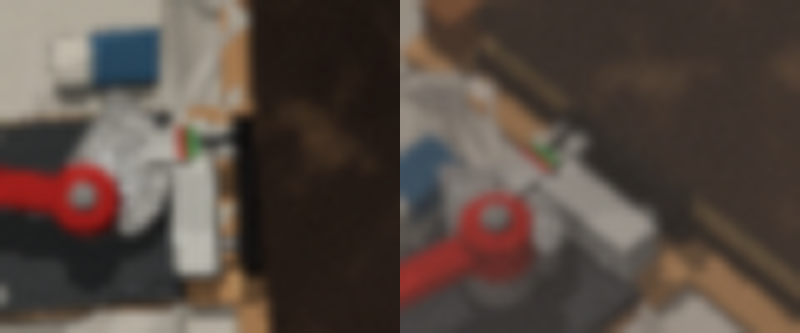

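```bash

python3 -m inch '[{"tx":0,"ty":0.17,"tz":0,"ax":0,"ay":0,"az":0.4},{"tx":-0.01,"ty":0.26,"tz":0,"ax":0,"ay":0,"az":0.6},{"tx":-0.01,"ty":0.26,"tz":0,"ax":0,"ay":0,"az":0.6},{"tx":0,"ty":0.26,"tz":0,"ax":0,"ay":0,"az":0.6},{"tx":0,"ty":0,"tz":0,"ax":0,"ay":0,"az":0},{"tx":0,"ty":0,"tz":0,"ax":0,"ay":0,"az":0},{"tx":0,"ty":0,"tz":0,"ax":0,"ay":0,"az":0},{"tx":0,"ty":0,"tz":0,"ax":0,"ay":0,"az":0}]'
python3 - <<'E'
from h import *
s=manip.observe();print(s["time"],jig(s["tool_pos"]),s["force"],s["torque"])
p=np.array([.5002,.1553]);q=s["tool_pos"][:2];R=s["orientation"]
print("angle",np.arctan2(R[1,1],R[0,1])-np.arctan2(.985,.172))
I,D=capture("top");t=cv2.resize(I[205:255,245:305],(400,333),interpolation=cv2.INTER_CUBIC)
S,DS=capture("scene");u=cv2.resize(S[255:290,255:297],(400,333),interpolation=cv2.INTER_CUBIC)
save("i",np.hstack([t,u]))
for q,z in(("pad_face",.021),):
  for c in("top","scene"):
    for r in finder.spot_point(c,q)[:1]:print(q,r["p"],jig(ray(c,r["xy"],z)))
E
```

```text
time: 16.4
tool_pos: [0.6143, 0.2194, 0.0584]
orientation: [[0.354, 0.935, 0.004], [0.935, -0.354, 0.003], [0.005, 0.003, -1.0]]
force: [3.1, 6.4, 3.3]
gripper_width: 0.187
gripper_force: 30.3
16.4 [ 40.1 202.7] [3.07956478 6.37822667 3.29090189] [ 1.28336611 -0.64245997 -0.01092499]
angle -1.7600213271059095
pad_face 0.44 [ 4.2 68.8]
pad_face 0.65 [-8.2 63. ]
```

View pics/i.png

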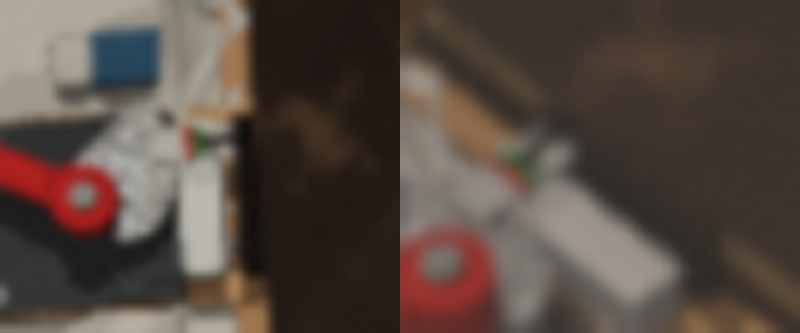

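```bash

python3 -m inch '[{"tx":0,"ty":0,"tz":0,"ax":0,"ay":0,"az":0},{"tx":0,"ty":0,"tz":0,"ax":0,"ay":0,"az":0},{"tx":0,"ty":0,"tz":0,"ax":0,"ay":0,"az":0},{"tx":0,"ty":0,"tz":-0.5,"ax":0,"ay":0,"az":0},{"tx":0,"ty":0,"tz":-1,"ax":0,"ay":0,"az":0},{"tx":0,"ty":0,"tz":-1,"ax":0,"ay":0,"az":0},{"tx":0,"ty":0,"tz":-1,"ax":0,"ay":0,"az":0},{"tx":0,"ty":0,"tz":-1,"ax":0,"ay":0,"az":0}]' -0.2
python3 -m inch '[{"tx":-0.5,"ty":0.1,"tz":0,"ax":0,"ay":0,"az":0},{"tx":-1,"ty":0.2,"tz":0,"ax":0,"ay":0,"az":0},{"tx":-1,"ty":0.2,"tz":0,"ax":0,"ay":0,"az":0},{"tx":-1,"ty":0.2,"tz":0,"ax":0,"ay":0,"az":0},{"tx":-1,"ty":0.2,"tz":0,"ax":0,"ay":0,"az":0},{"tx":-1,"ty":0.2,"tz":0,"ax":0,"ay":0,"az":0},{"tx":-1,"ty":0.2,"tz":0,"ax":0,"ay":0,"az":0},{"tx":-1,"ty":0.2,"tz":0,"ax":0,"ay":0,"az":0}]' -1
python3 -m inch '[{"tx":-1,"ty":0.2,"tz":0,"ax":0,"ay":0,"az":0},{"tx":-1,"ty":0.2,"tz":0,"ax":0,"ay":0,"az":0},{"tx":-1,"ty":0.2,"tz":0,"ax":0,"ay":0,"az":0},{"tx":-1,"ty":0.2,"tz":0,"ax":0,"ay":0,"az":0},{"tx":-1,"ty":0.2,"tz":0,"ax":0,"ay":0,"az":0},{"tx":-1,"ty":0.2,"tz":0,"ax":0,"ay":0,"az":0},{"tx":-1,"ty":0.2,"tz":0,"ax":0,"ay":0,"az":0},{"tx":-1,"ty":0.2,"tz":0,"ax":0,"ay":0,"az":0}]'
python3 - <<'E'
from h import *
s=manip.observe();print(s["time"],s["tool_pos"])
I,D=capture("scene");P=cloud("scene",D)
for r in finder.regions_of("scene","weight")[:1]:
    q=P[r["region"]];q=q[(q[:,2]>.008)&(q[:,2]<.07)];print(r["p"],len(q));b=q[q[:,2]<.027]
    t=q[q[:,2]>.036];print("knob",len(t),t.mean(0) if len(t) else 0,"all",(q.min(0)+q.max(0))/2)
for c in("top","scene"):
    if c=="top":capture(c)
    for r in finder.spot_point(c,"weight")[:1]:print(c,r["p"],ray(c,r["xy"],0))
E
```

```text
time: 17.27
tool_pos: [0.6124, 0.2175, 0.1479]
orientation: [[0.355, 0.935, 0.0], [0.935, -0.355, -0.0], [-0.0, 0.0, -1.0]]
force: [0.3, -1.2, -0.7]
gripper_width: 0.598
gripper_force: 0.0
time: 17.93
tool_pos: [0.5868, 0.0656, 0.1465]
orientation: [[0.355, 0.935, -0.0], [0.935, -0.355, -0.0], [-0.0, -0.0, -1.0]]
force: [-0.9, -0.1, -0.4]
gripper_width: 0.996
gripper_force: 0.0
time: 18.6
tool_pos: [0.5599, -0.0953, 0.1466]
orientation: [[0.355, 0.935, -0.0], [0.935, -0.355, -0.0], [-0.0, -0.0, -1.0]]
force: [0.6, 0.4, -0.3]
gripper_width: 1.0
gripper_force: 0.0
18.6 [ 0.55985782 -0.09533836  0.14658863]
0.67 274
knob 41 [ 0.53407402 -0.30666032  0.04280156] all [ 0.53454495 -0.3075158   0.02963291]
top 0.61 [ 0.54092863 -0.31042457  0.        ]
```

```bash

python3 -m inch '[{"tx":-1,"ty":0.25,"tz":0,"ax":0,"ay":0,"az":0},{"tx":-1,"ty":0.25,"tz":0,"ax":0,"ay":0,"az":0},{"tx":-1,"ty":0.25,"tz":0,"ax":0,"ay":0,"az":0},{"tx":-1,"ty":0.25,"tz":0,"ax":0,"ay":0,"az":0},{"tx":-1,"ty":0.25,"tz":0,"ax":0,"ay":0,"az":0},{"tx":-1,"ty":0.25,"tz":0,"ax":0,"ay":0,"az":0},{"tx":-1,"ty":0.25,"tz":0,"ax":0,"ay":0,"az":0},{"tx":-1,"ty":0.25,"tz":0,"ax":0,"ay":0,"az":0}]'
python3 -m inch '[{"tx":-1,"ty":0.25,"tz":0,"ax":0,"ay":0,"az":0},{"tx":-0.7,"ty":0.2,"tz":0,"ax":0,"ay":0,"az":0},{"tx":-0.3,"ty":0.1,"tz":0,"ax":0,"ay":0,"az":0},{"tx":0,"ty":0,"tz":0.3,"ax":0,"ay":0,"az":0},{"tx":0,"ty":0,"tz":0.7,"ax":0,"ay":0,"az":0},{"tx":0,"ty":0,"tz":0.7,"ax":0,"ay":0,"az":0},{"tx":0,"ty":0,"tz":0.5,"ax":0,"ay":0,"az":0},{"tx":0,"ty":0,"tz":0.3,"ax":0,"ay":0,"az":0}]'
python3 - <<'E'
from h import *
s=manip.observe();p=s["tool_pos"];R=s["orientation"];print(s["time"],p,"tool err mm",R.T@(np.array([.5345,-.307,p[2]])-p)*1000)
I,D=capture("top");save("k",I,(390,200,510,300),5)
E
```

```text
time: 19.52
tool_pos: [0.5412, -0.2579, 0.1463]
orientation: [[0.354, 0.935, -0.0], [0.935, -0.354, 0.0], [0.0, -0.0, -1.0]]
force: [1.3, 0.3, -0.2]
gripper_width: 0.998
gripper_force: 0.0
time: 20.18
tool_pos: [0.5369, -0.2978, 0.0945]
orientation: [[0.354, 0.935, -0.002], [0.935, -0.354, 0.001], [0.0, -0.002, -1.0]]
force: [0.3, 0.1, -0.4]
gripper_width: 1.0
gripper_force: 0.0
20.1833 [ 0.53687241 -0.29782254  0.09452536] tool err mm [-9.42296642e+00  1.03040858e+00 -6.59017435e-03]
```

View pics/k.png

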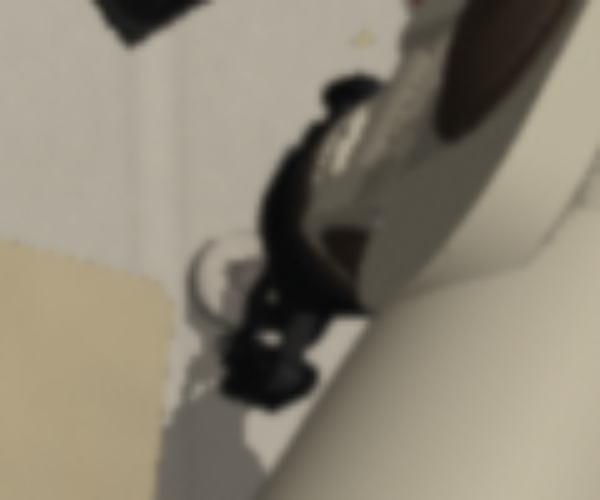

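```bash

python3 -m inch '[{"tx":-0.47,"ty":0.05,"tz":0.2,"ax":0,"ay":0,"az":0},{"tx":0,"ty":0,"tz":0.7,"ax":0,"ay":0,"az":0},{"tx":0,"ty":0,"tz":0.8,"ax":0,"ay":0,"az":0},{"tx":0,"ty":0,"tz":0.8,"ax":0,"ay":0,"az":0},{"tx":0,"ty":0,"tz":0.8,"ax":0,"ay":0,"az":0},{"tx":0,"ty":0,"tz":0.5,"ax":0,"ay":0,"az":0},{"tx":0,"ty":0,"tz":0.3,"ax":0,"ay":0,"az":0},{"tx":0,"ty":0,"tz":0,"ax":0,"ay":0,"az":0}]'
python3 -m inch '[{"tx":0,"ty":0,"tz":0,"ax":0,"ay":0,"az":0},{"tx":0,"ty":0,"tz":0,"ax":0,"ay":0,"az":0},{"tx":0,"ty":0,"tz":0,"ax":0,"ay":0,"az":0},{"tx":0,"ty":0,"tz":0,"ax":0,"ay":0,"az":0},{"tx":0,"ty":0,"tz":0,"ax":0,"ay":0,"az":0},{"tx":0,"ty":0,"tz":0,"ax":0,"ay":0,"az":0},{"tx":0,"ty":0,"tz":0,"ax":0,"ay":0,"az":0},{"tx":0,"ty":0,"tz":0,"ax":0,"ay":0,"az":0}]' 1 40
```

```text
time: 20.9
tool_pos: [0.5343, -0.3083, 0.0134]
orientation: [[0.355, 0.935, -0.001], [0.935, -0.355, 0.001], [0.0, -0.001, -1.0]]
force: [-0.4, 0.4, 0.1]
gripper_width: 1.005
gripper_force: 0.0
time: 21.57
tool_pos: [0.5356, -0.3088, 0.0159]
orientation: [[0.355, 0.935, 0.002], [0.935, -0.355, -0.001], [-0.0, 0.003, -1.0]]
force: [0.4, 0.6, 5.0]
gripper_width: 0.511
gripper_force: 40.1
```

```bash

python3 -m inch '[{"tx":0,"ty":0,"tz":-0.1,"ax":0,"ay":0,"az":0},{"tx":0,"ty":0,"tz":-0.3,"ax":0,"ay":0,"az":0},{"tx":0,"ty":0,"tz":-0.5,"ax":0,"ay":0,"az":0},{"tx":0,"ty":0,"tz":-1,"ax":0,"ay":0,"az":0},{"tx":0,"ty":0,"tz":-1,"ax":0,"ay":0,"az":0},{"tx":0,"ty":0,"tz":-1,"ax":0,"ay":0,"az":0},{"tx":0,"ty":0,"tz":-0.6,"ax":0,"ay":0,"az":0},{"tx":0,"ty":0,"tz":0,"ax":0,"ay":0,"az":0}]'
python3 - <<'E'
from h import *
s=manip.observe();print(s["time"],s["tool_pos"],s["force"],s["gripper_width"])
I,D=capture("scene");P=cloud("scene",D)
for r in finder.regions_of("scene","weight")[:1]:
    q=P[r["region"]];print(r["p"],r["extent"],len(q),np.percentile(q,[5,50,95],axis=0))
m=camera_model("scene");T=np.linalg.inv(np.array(m["extrinsics"]));c=T@np.array([*s["tool_pos"],1]);u=int(c[0]/c[2]*m["fx"]+m["cx"]);v=int(c[1]/c[2]*m["fy"]+m["cy"]);print(u,v)
save("l",I,(u-60,v-60,u+60,v+40),5)
E
```

```text
time: 22.23
tool_pos: [0.5359, -0.309, 0.1079]
orientation: [[0.355, 0.935, 0.004], [0.935, -0.355, -0.002], [-0.001, 0.005, -1.0]]
force: [1.3, -0.5, -4.0]
gripper_width: 0.513
gripper_force: 41.6
22.2333 [ 0.53587984 -0.30900828  0.10789553] [ 1.29169577 -0.46100277 -3.95519635] 0.5130717459101845
0.5 [414.9, 184.9, 18.1, 20.5] 191 [[ 0.51480356 -0.30920852  0.09637665]
 [ 0.53435816 -0.29424194  0.1149077 ]
 [ 0.5516738  -0.28525317  0.13621639]]
415 185
```

View pics/l.png

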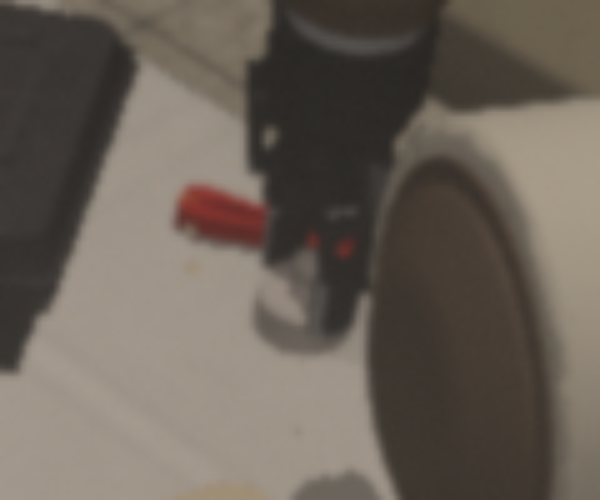

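```bash

python3 -m inch '[{"tx":0.4,"ty":-0.08,"tz":0,"ax":0,"ay":0,"az":0},{"tx":0.8,"ty":-0.16,"tz":0,"ax":0,"ay":0,"az":0},{"tx":1,"ty":-0.2,"tz":0,"ax":0,"ay":0,"az":0},{"tx":1,"ty":-0.2,"tz":0,"ax":0,"ay":0,"az":0},{"tx":1,"ty":-0.2,"tz":0,"ax":0,"ay":0,"az":0},{"tx":1,"ty":-0.2,"tz":0,"ax":0,"ay":0,"az":0},{"tx":1,"ty":-0.2,"tz":0,"ax":0,"ay":0,"az":0},{"tx":1,"ty":-0.2,"tz":0,"ax":0,"ay":0,"az":0}]'
python3 -m inch '[{"tx":1,"ty":-0.2,"tz":0,"ax":0,"ay":0,"az":0},{"tx":1,"ty":-0.2,"tz":0,"ax":0,"ay":0,"az":0},{"tx":1,"ty":-0.2,"tz":0,"ax":0,"ay":0,"az":0},{"tx":1,"ty":-0.2,"tz":0,"ax":0,"ay":0,"az":0},{"tx":1,"ty":-0.2,"tz":0,"ax":0,"ay":0,"az":0},{"tx":1,"ty":-0.2,"tz":0,"ax":0,"ay":0,"az":0},{"tx":1,"ty":-0.2,"tz":0,"ax":0,"ay":0,"az":0},{"tx":1,"ty":-0.2,"tz":0,"ax":0,"ay":0,"az":0}]'
python3 -m inch '[{"tx":0.7,"ty":-0.15,"tz":0,"ax":0,"ay":0,"az":0},{"tx":0.3,"ty":-0.1,"tz":0.1,"ax":0,"ay":0,"az":0},{"tx":0,"ty":0,"tz":0.4,"ax":0,"ay":0,"az":0},{"tx":0,"ty":0,"tz":0.5,"ax":0,"ay":0,"az":0},{"tx":0,"ty":0,"tz":0.5,"ax":0,"ay":0,"az":0},{"tx":0,"ty":0,"tz":0.3,"ax":0,"ay":0,"az":0},{"tx":0,"ty":0,"tz":0.2,"ax":0,"ay":0,"az":0},{"tx":0,"ty":0,"tz":0,"ax":0,"ay":0,"az":0}]'
python3 - <<'E'
from h import *
s=manip.observe();p=s["tool_pos"];print(s["time"],jig(p),s["force"],"tool err mm",s["orientation"].T@(np.array([.5917,.017,p[2]])-p)*1000)
E
```

```text
time: 23.0
tool_pos: [0.5582, -0.1617, 0.1026]
orientation: [[0.355, 0.935, -0.002], [0.935, -0.355, 0.001], [-0.0, -0.003, -1.0]]
force: [-0.2, -0.3, -4.2]
gripper_width: 0.508
gripper_force: 41.6
time: 23.67
tool_pos: [0.5849, -0.001, 0.1026]
orientation: [[0.355, 0.935, -0.003], [0.935, -0.355, 0.0], [-0.001, -0.002, -1.0]]
force: [-0.3, 0.7, -4.8]
gripper_width: 0.51
gripper_force: 41.6
time: 24.33
tool_pos: [0.5875, 0.0173, 0.0628]
orientation: [[0.356, 0.935, -0.002], [0.935, -0.356, -0.0], [-0.001, -0.002, -1.0]]
force: [-0.0, -0.5, -4.3]
gripper_width: 0.514
gripper_force: 41.5
24.3333 [-4.2  3.6] [-0.04539564 -0.52412882 -4.34694333] tool err mm [ 1.24730839  3.99948289 -0.00823305]
```

```bash

python3 -m inch '[{"tx":0,"ty":0.2,"tz":0.15,"ax":0,"ay":0,"az":0},{"tx":0,"ty":0,"tz":0.15,"ax":0,"ay":0,"az":0},{"tx":0,"ty":0,"tz":0.1,"ax":0,"ay":0,"az":0},{"tx":0,"ty":0,"tz":0.05,"ax":0,"ay":0,"az":0},{"tx":0,"ty":0,"tz":0,"ax":0,"ay":0,"az":0},{"tx":0,"ty":0,"tz":0,"ax":0,"ay":0,"az":0},{"tx":0,"ty":0,"tz":0,"ax":0,"ay":0,"az":0},{"tx":0,"ty":0,"tz":0,"ax":0,"ay":0,"az":0}]'
python3 -m inch '[{"tx":0,"ty":0,"tz":0.05,"ax":0,"ay":0,"az":0},{"tx":0,"ty":0,"tz":0.05,"ax":0,"ay":0,"az":0},{"tx":0,"ty":0,"tz":0,"ax":0,"ay":0,"az":0},{"tx":0,"ty":0,"tz":0,"ax":0,"ay":0,"az":0},{"tx":0,"ty":0,"tz":0,"ax":0,"ay":0,"az":0},{"tx":0,"ty":0,"tz":0,"ax":0,"ay":0,"az":0},{"tx":0,"ty":0,"tz":0,"ax":0,"ay":0,"az":0},{"tx":0,"ty":0,"tz":0,"ax":0,"ay":0,"az":0}]'
```

```text
time: 25.0
tool_pos: [0.5921, 0.0166, 0.0555]
orientation: [[0.355, 0.935, 0.0], [0.935, -0.355, 0.0], [0.0, 0.0, -1.0]]
force: [-0.5, -0.4, -3.0]
gripper_width: 0.512
gripper_force: 41.6
time: 25.67
tool_pos: [0.592, 0.0165, 0.0533]
orientation: [[0.355, 0.935, 0.0], [0.935, -0.355, -0.0], [0.0, 0.0, -1.0]]
force: [0.5, 0.1, -3.2]
gripper_width: 0.51
gripper_force: 41.6
```

```bash

python3 -m inch '[{"tx":0,"ty":0,"tz":0.05,"ax":0,"ay":0,"az":0},{"tx":0,"ty":0,"tz":0.05,"ax":0,"ay":0,"az":0},{"tx":0,"ty":0,"tz":0,"ax":0,"ay":0,"az":0},{"tx":0,"ty":0,"tz":0,"ax":0,"ay":0,"az":0},{"tx":0,"ty":0,"tz":0,"ax":0,"ay":0,"az":0},{"tx":0,"ty":0,"tz":0,"ax":0,"ay":0,"az":0},{"tx":0,"ty":0,"tz":0,"ax":0,"ay":0,"az":0},{"tx":0,"ty":0,"tz":0,"ax":0,"ay":0,"az":0}]'
python3 -m inch '[{"tx":0,"ty":0,"tz":0.05,"ax":0,"ay":0,"az":0},{"tx":0,"ty":0,"tz":0.05,"ax":0,"ay":0,"az":0},{"tx":0,"ty":0,"tz":0,"ax":0,"ay":0,"az":0},{"tx":0,"ty":0,"tz":0,"ax":0,"ay":0,"az":0},{"tx":0,"ty":0,"tz":0,"ax":0,"ay":0,"az":0},{"tx":0,"ty":0,"tz":0,"ax":0,"ay":0,"az":0},{"tx":0,"ty":0,"tz":0,"ax":0,"ay":0,"az":0},{"tx":0,"ty":0,"tz":0,"ax":0,"ay":0,"az":0}]'
```

```text
time: 26.33
tool_pos: [0.592, 0.0165, 0.0513]
orientation: [[0.355, 0.935, 0.0], [0.935, -0.355, 0.0], [0.0, 0.0, -1.0]]
force: [0.1, 0.5, -3.5]
gripper_width: 0.514
gripper_force: 41.6
time: 27.0
tool_pos: [0.5921, 0.0165, 0.0499]
orientation: [[0.355, 0.935, 0.001], [0.935, -0.355, 0.0], [0.0, 0.001, -1.0]]
force: [-3.1, -0.4, 5.7]
gripper_width: 0.508
gripper_force: 42.5
```

```bash

python3 -m inch '[{"tx":0,"ty":0,"tz":0,"ax":0,"ay":0,"az":0},{"tx":0,"ty":0,"tz":0,"ax":0,"ay":0,"az":0},{"tx":0,"ty":0,"tz":0,"ax":0,"ay":0,"az":0},{"tx":0,"ty":0,"tz":0,"ax":0,"ay":0,"az":0},{"tx":0,"ty":0,"tz":0,"ax":0,"ay":0,"az":0},{"tx":0,"ty":0,"tz":0,"ax":0,"ay":0,"az":0},{"tx":0,"ty":0,"tz":0,"ax":0,"ay":0,"az":0},{"tx":0,"ty":0,"tz":-0.3,"ax":0,"ay":0,"az":0}]' -1
python3 -m inch '[{"tx":0,"ty":0,"tz":-0.6,"ax":0,"ay":0,"az":0},{"tx":0,"ty":0,"tz":-1,"ax":0,"ay":0,"az":0},{"tx":0,"ty":0,"tz":-1,"ax":0,"ay":0,"az":0},{"tx":0,"ty":0,"tz":-1,"ax":0,"ay":0,"az":0},{"tx":0,"ty":0,"tz":-1,"ax":0,"ay":0,"az":0},{"tx":0,"ty":0,"tz":-1,"ax":0,"ay":0,"az":0},{"tx":0,"ty":0,"tz":-1,"ax":0,"ay":0,"az":0},{"tx":0,"ty":0,"tz":-0.5,"ax":0,"ay":0,"az":0}]'
python3 -m inch '[{"tx":-0.5,"ty":0,"tz":0,"ax":0,"ay":0,"az":0},{"tx":-1,"ty":0,"tz":0,"ax":0,"ay":0,"az":0},{"tx":-1,"ty":0,"tz":0,"ax":0,"ay":0,"az":0},{"tx":-1,"ty":0,"tz":0,"ax":0,"ay":0,"az":0},{"tx":-1,"ty":0,"tz":0,"ax":0,"ay":0,"az":0},{"tx":-1,"ty":0,"tz":0,"ax":0,"ay":0,"az":0},{"tx":-1,"ty":0,"tz":0,"ax":0,"ay":0,"az":0},{"tx":-1,"ty":0,"tz":0,"ax":0,"ay":0,"az":0}]'
python3 -m inch '[{"tx":-1,"ty":0,"tz":0,"ax":0,"ay":0,"az":0},{"tx":-1,"ty":0,"tz":0,"ax":0,"ay":0,"az":0},{"tx":-1,"ty":0,"tz":0,"ax":0,"ay":0,"az":0},{"tx":-1,"ty":0,"tz":0,"ax":0,"ay":0,"az":0},{"tx":-0.5,"ty":0,"tz":0,"ax":0,"ay":0,"az":0},{"tx":0,"ty":0,"tz":0,"ax":0,"ay":0,"az":0},{"tx":0,"ty":0,"tz":0,"ax":0,"ay":0,"az":0},{"tx":0,"ty":0,"tz":0,"ax":0,"ay":0,"az":0}]'
python3 - <<'E'
from h import *
I,D=capture("top");P=cloud("top",D)
a=cv2.resize(I[182:292,240:350],(440,440),interpolation=cv2.INTER_CUBIC);b=cv2.resize(I[215:251,250:286],(360,440),interpolation=cv2.INTER_CUBIC)
save("m",np.hstack([a,b]))
for r in finder.regions_of("top","weight")[:1]:
    q=P[r["region"]];t=q[q[:,2]>.071];print(r["p"],jig(t.mean(0)),t[:,2].max())
for q,z in(("eraser_mid",.0065),("book_mid",.034)):
    for r in finder.spot_point("top",q)[:1]:print(q,r["p"],jig(ray("top",r["xy"],z)))
for r in finder.regions_of("top","book")[:1]:
    v,u=np.nonzero(r["region"]);W=np.array([ray("top",(i,j),.034)[:2]*1000 for i,j in zip(u,v)],np.float32);print(cv2.minAreaRect(W))
E
```

```text
time: 27.67
tool_pos: [0.5913, 0.0165, 0.0543]
orientation: [[0.355, 0.935, -0.002], [0.935, -0.355, -0.0], [-0.001, -0.002, -1.0]]
force: [-0.1, -0.5, -0.8]
gripper_width: 1.003
gripper_force: 0.0
time: 28.33
tool_pos: [0.5926, 0.0165, 0.2013]
orientation: [[0.355, 0.935, 0.004], [0.935, -0.355, 0.0], [0.002, 0.004, -1.0]]
force: [0.9, -0.1, 0.4]
gripper_width: 1.005
gripper_force: 0.0
time: 29.0
tool_pos: [0.5376, -0.125, 0.1962]
orientation: [[0.355, 0.935, -0.001], [0.935, -0.355, 0.0], [-0.0, -0.001, -1.0]]
force: [-0.4, 0.2, -0.6]
gripper_width: 0.999
gripper_force: 0.0
time: 29.67
tool_pos: [0.5069, -0.2072, 0.197]
orientation: [[0.355, 0.935, -0.0], [0.935, -0.355, 0.0], [0.0, -0.0, -1.0]]
force: [0.6, -0.0, -0.7]
gripper_width: 0.998
gripper_force: 0.0
0.73 [0.1 1.2] 0.08387345436183646
eraser_mid 0.68 [ 63.6 121.3]
book_mid 0.61 [ 1.6 -2.9]
((591.9068603515625, 16.281211853027344), (180.32447814941406, 123.29566192626953), 3.551858901977539)
```

View pics/m.png

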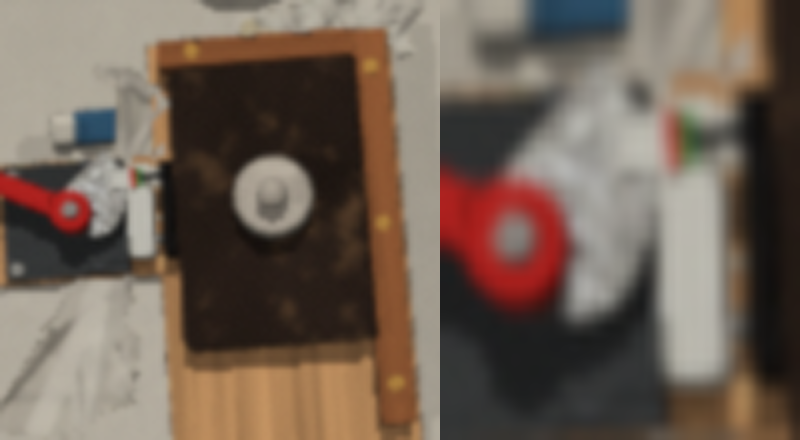

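```bash
python3 -c "
from workcell import order
print(order.job_done())"
```

```text
the job is handed in; nothing more can be done
None
```

I handed the job in at about 30 s of the 66 s allowed. In the last picture the eraser is on the table off the board, the book is against the far stop and along the fence, the gauge pointer is over green, and the weight stands upright mid-cover. The hand-in gave no verdict.

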